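Clear the vegetable cutter's bed and cam-lock its die carriage

ROBOT

A 7-joint arm with a two-finger parallel gripper is mounted at the origin on the work surface. World frame = base frame: x ahead of the robot, y to its left, z up, the work surface at z = 0. Lengths are in m, angles in rad, forces in N, time in s.
With the tool pointing down it reaches from about 0.425 to 0.925 m from the base axis. Payload 6.8 kg.
Tool frame: the origin (TCP) lies midway between the tips of the shut fingers; the grasp point (between the pads) lies 19 mm behind it; z points along the fingers, x is the direction in which the jaws open and shut, and the axes are right-handed (so a half turn about z gives the same grasp; the last joint's range is limited). The gripper opens to 85 mm and grips with 20 to 120 N. Pads are 22 mm wide; open, the fingers measure 114 mm over their backs; the gripper's body (76 mm by 85 mm) begins 54 mm behind the grasp point. The pads swing forward as they close: fully open they stand 13 mm farther back than shut.
Start: joints at [1.023, 0.477, 0.022, 1.555, -0.011, 1.109, -0.083], TCP at [0.287, -0.611, 0.231] pointing down, gripper open.
Joint ranges: [-2.96, 2.96], [-0.34, 2.1], [-1.41, 1.46], [0.24, 2.44], [-1.37, 4.51], [0.17, 1.92], [-2.96, 2.96]. Speed limits (rad/s): [2.39, 2.39, 3.14, 3.14, 3.14, 3.14, 3.14].

INTERFACE

Orientations are given as a unit quaternion [w, x, y, z].
In Python, from station import bot, imaging, nets gives the robot as it stands. The module is installed in compiled form; this text tells all that it offers.
- The arm moves only by the tool apply_moves, never from a script. Its argument "moves" is text: rows parted by semicolons, each of 7 numbers parted by spaces: the gripper command: -1 is fully open, 1 is shut, values between are in proportion, then the shift along the tool's x, y, z normalised to -1 to 1, where 1 is 120 mm, then the turn, a rotation vector about the tool's x, y, z normalised to -1 to 1, where 1 is 4 degrees. In form: hand dx dy dz rx ry rz; .... A call has 1 to 12 rows; each row shifts and turns the commanded pose from where the row before left it, along the tool's axes as they then stand; what a row does not reach is not made up. A row lasts 1/12 s, in which the tool goes at most 41.7 mm and 7.16 degrees, less where a joint would pass 70% of its speed; a pose out of reach is approached as far as the arm can. A call with a number of a shift or a turn outside -1 to 1 is refused whole. A call with a gripper value outside its range is refused whole. The fingers move at their own pace and stop on an object; "force" is the grip in N (left out, the last holds). Time passes only in rows, so rows that do not move let the fingers close. It gives the time, the measured TCP pose, the force and the opening at its end, in the units of the state.
- bot.get_obs(): the state, without advancing time (a new reading comes with each control period).
- imaging.read_camera(name): name is "side" or "top" or "wrist"; returns a dict with "image" (480x640x3 uint8, red, green, blue), "fx", "fy", "cx", "cy" (pixels), "dist_coeffs" ([k1, k2, p1, p2, k3] as OpenCV has them; the pictures are not rectified), "view" (4x4, takes a point from world to camera coordinates); the wrist camera has in their place "mount" (4x4, takes a point from camera to tool coordinates, whose origin is the TCP and whose axes are the tool frame's). Camera axes: x right, y down, z forward; pixel columns grow to the right and rows downward; lengths in m; the calibration is good to about 2 mm. A picture is of the moment at which its call begins: read the wrist's pose just before it. There is no depth.
- bot.hand_in(): hands the job in, once; it reports no verdict.
Trained networks look in a picture, given as the dict that the camera call returned (one of the last four; its "shot" number tells which), for a name from the list of things; names that differ only in an ending like _2 or _b are one class to them, and where a whole thing is asked for, a point or a joint stands for the part that bears it (a point fixed in the world has none). Each returns a list of dicts, best first, with "score" (0 to 1); they miss things now and then, are a little off and sometimes report something else, mostly with a low value. They report only what shows in the picture. A call takes as long as a camera call. They do not tell look-alikes from the thing itself.
- nets.spot_in(picture, name): "rect" ([left, top, right, bottom] in pixels, round what is visible of it).
- nets.outline_of(picture, name): "region" (480x640 bool, what is visible of it) and "rect" ([left, top, right, bottom] in pixels, round what is visible of it).
- nets.spot_point(picture, name): "location" ([column, row] in pixels: a listed point, or the origin of a listed thing).
The state is a dict: "t": time; "q": joint angles; "joint_vel": joint speeds; "joint_torque": joint torques, N m; "eef_pos": TCP position; "tool_rot": TCP orientation; "contact_force": force on the tool from outside, world axes, zero at the start; "torque": the same for the moment, N m; "gripper_width": opening from 0.0 (shut) to 1.0 (fully open).
Only numpy, scipy, OpenCV 4.12 (cv2) and the standard library are available. Lean on these libraries where they do the work, as an engineer would, in place of code of your own. Each camera call takes 0.05 s, during which the arm holds its last target.

TASK

With the hand brush, sweep the three vegetable chunks off the cutter's bed into its scrap pan, without touching them with the fingers, and stand the brush back on its blue mat. Then slide the die carriage up to the head's sprung buffers and turn the red cam lever its full quarter turn, so that it draws the carriage tight against the head. Do not disturb the other things on the table.

Things in the scene. Friction and masses are not known exactly. Their poses are not given: they have to be found in the camera images.
- cutter: Fixed bench vegetable cutter (sizes in mm). Origin on the table under its bed; x runs along the bed towards the head (at yaw 0 away from the robot), y left, z up. Aluminium bed: x -145..155, y -80..80, flat top at z 50, no rims. The die carriage slides on it along x. Green feed head on the bed at x 60..150, y -75..75, up to z 120.
- pan (a point): Centre of the floor (z 4) of the steel scrap pan, open on top, fixed against the bed's -y side: cutter x -95..95, y -194..-82, rim at z 32, 18 mm lower than the bed. Axes are the cutter's.
- guard (a point): Middle of the steel guard bar over the cam lever: 10 mm dia, along cutter x from x -65 to 145 at y 131, z 185, an upright at each end. A gripper coming straight down on the open cam lever's knob hits it; one leaning 35 deg, in line with the knob (hand up and towards +y), passes.
- carriage (a joint): Gap between die carriage and head, m: 0 = tight, 0.12 to 0.135 at the start. Carriage: aluminium frame with blade grid, 40 (x) x 140 (y) x 55 mm high on the bed; its head-side face is at cutter x = 60 mm - gap. Friction 2.5 N.
- buffers (a point): Between the two brass sprung buffer pins that stand 8 mm out of the head's face (at cutter y -58 and 58, z 85). They push back with 8 N, rising to 16 N when pressed in: let go, the carriage rests at a gap of about 8 mm until the cam holds it. The cam's claw catches the carriage's brass pin from any gap under 14 mm.
- carriage_knob (a point): Middle of the grip of the upright black knob on the carriage's top (z 133): 24 mm dia, 46 mm tall, the frame's top lies 28 mm below this point, the knob's end 18 mm above. Pinch it from above and slide it along cutter +x to close. Axes are the cutter's.
- cam (a joint): Cam lever angle, rad: 0 = open, 1.571 = end stop, locked (quarter turn). Starts at 0 to 0.06. Turns clockwise seen from outside, looking onto its face. Stays where left (friction 0.12 N m). With the carriage within 14 mm its claw draws it tight; from farther it misses or jams. Needs 2 to 8 N at the knob.
- cam_hub (a point): Where the cam's axis meets its mounting face, on the head's +y side (cutter x 85, y 100, z 100 mm). The axis leans 35 deg from vertical: it points along (0, sin 35, cos 35) in the cutter's frame, up and towards +y. The steel claw round it reaches 65 mm from the axis (open: over the head's edge, cutter x from 20, y from 40, up to z 157). The point's own axes are the cutter's.
- cam_knob (a point): Middle of the round red knob at the lever's end: 25 mm dia, along the cam axis from 26 mm below to 20 mm above this point; 80 mm from the axis, 50 mm out from the hub point. With u = cutter x and w = (0, cos 35, -sin 35), its direction from the axis is cos(a) u + sin(a) w, a = 150 deg - cam angle. It may turn in the fingers. Its own z is the cam axis.
- brush_mid (a point): Hand brush with green block handle, standing on its bristles: 86 (its x) x 40 (y) x 76 mm high, 0.16 kg; this point is its middle, 38 mm above the bristle tips. Firm bristle pad 84 x 36 x 26 mm, its back up to 38 mm; above that the grip, 70 (x) x 24 (y) mm, from this point up to 38 mm above it.
- mat: Blue mat of the brush, 130 (x) x 100 (y) x 6 mm, fixed; origin at the centre of its underside. The brush starts on it.
- scrap1_mid (a point): Centre of the orange carrot chunk, a rounded block 28 x 24 x 26 mm, 20 g, on the bed between carriage and head.
- scrap2_mid (a point): Centre of the pale potato chunk, 26 x 26 x 24 mm, likewise.
- scrap3_mid (a point): Centre of the dark red beet chunk, 27 x 22 x 26 mm, likewise.
- jar: Bystander: amber jar with red cap, 64 dia x 90 high (mm); origin on its underside.
- can: Bystander: can with yellow label, 74 dia x 100 high (mm); origin on its underside.
- bottle: Bystander: green glass bottle, 60 dia x 190 high (mm); origin on its underside.
- beaker: Bystander: steel mug, 90 dia x 90 high, handle on its +y side (mm); origin on its underside.
- spoon: Bystander: serving spoon lying flat, 240 long (mm); origin at its middle.
- bowl: Bystander: white bowl, 140 dia x 60 high (mm); origin on its underside.
- brush: The whole brush; origin at the centre of its bristle tips, axes as brush_mid.
- scrap1: The whole chunk; origin at the centre of the face it starts on.
- scrap2: The whole chunk; origin at the centre of the face it starts on.
- scrap3: The whole chunk; origin at the centre of the face it starts on.
Mind the look-alikes: they are no part of the job. What is meant by the brush is not orange or purple, and is the larger of those in its own colour.

How it is judged:
By the outcome, as a careful person would: the job done as asked, in the order asked, and still so for the second after the job is handed in, with the robot touching nothing.
It also fails if it takes over 64 s, if anything falls off the work surface, if the arm or the gripper's body presses on something with over 40 N, if the wrist force passes 120 N, or if a joint passes its speed limit or range.

## Working session

There is one attempt and no reset: what is moved stays moved. The work goes in short steps, Python scripts to look and compute and a tool call to move; the robot and the scene stay as the last step left them, time stands still between calls to the robot, and variables do not carry over. Pictures are saved under pics/ and viewed, and the job is handed in when it is done.

Besides the shell and the picture viewer there is one more tool, called in YAML: its name, and indented under it one key for each argument. apply_moves: Moves the arm, as the interface text tells. Scaled input: -1 to 1 covers 120 mm each way for a shift and 4 degrees each way for a turn. Its arguments: {"type":"object","properties":{"moves":{"type":"string"},"force":{"type":"number"}},"required":["moves"]}

```bash
mkdir -p pics; cat > look.py <<'E'
import sys,cv2,json
from station import bot,imaging,nets
o=bot.get_obs(); print(o['t'],o['eef_pos'],o['tool_rot'],o['gripper_width'])
E
python3 - <<'E'
from station import bot,imaging,nets
import cv2,numpy as np,pickle
o=bot.get_obs(); print({k:np.round(v,3) for k,v in o.items()})
for c in ['side','top']:
    p=imaging.read_camera(c); cv2.imwrite(f'pics/{c}0.png',p['image'][:,:,::-1])
    print(c,p['fx'],p['fy'],p['cx'],p['cy'],p['dist_coeffs'],np.round(p['view'],4).tolist())
    pickle.dump(p,open(f'{c}0.pkl','wb'))
    for n in ['cutter','pan','guard','carriage_knob','buffers','cam_hub','cam_knob','brush_mid','brush','mat','scrap1_mid','scrap2_mid','scrap3_mid','jar','can','bottle','beaker','spoon','bowl']:
        r=nets.spot_point(p,n); print(c,n,[(np.round(x['location'],1).tolist(),round(x['score'],2)) for x in r[:4]])
print(bot.get_obs()['t'])
E
```

```text
{'t': np.float64(0.0), 'q': array([ 1.023,  0.478,  0.022,  1.556, -0.011,  1.109, -0.083]), 'joint_vel': array([ 0.   ,  0.001,  0.002, -0.   , -0.001,  0.001,  0.   ]), 'joint_torque': array([ 0.0000e+00, -5.9646e+01,  1.6080e+00, -2.8120e+01,  1.3000e-02,
        9.0000e-03,  0.0000e+00]), 'eef_pos': array([ 0.287, -0.61 ,  0.23 ]), 'tool_rot': array([-0.   ,  0.844, -0.536, -0.001]), 'contact_force': array([-0.837, -0.299, -0.182]), 'torque': array([ 0.021,  0.052, -0.022]), 'gripper_width': np.float64(0.999)}
side 491.07663148408204 491.07663148408204 313.07216067462366 237.75687468877533 [-0.0876558  0.         0.         0.         0.       ] [[-0.8201, -0.572, -0.0137, 0.4281], [-0.2788, 0.4204, -0.8634, 0.2661], [0.4996, -0.7043, -0.5043, 1.0475], [0.0, 0.0, 0.0, 1.0]]
side cutter [([303.8, 285.5], 0.78)]
side pan [([332.1, 263.5], 0.63), ([320.3, 268.7], 0.39)]
side guard [([252.3, 243.0], 0.68)]
side carriage_knob [([330.0, 253.5], 0.95)]
side buffers [([289.1, 254.3], 0.92)]
side cam_hub [([251.0, 263.9], 0.91), ([265.9, 391.4], 0.71)]
side cam_knob [([251.7, 274.7], 0.67
[... 1545 characters left out ...]
 ([314.8, 245.0], 0.18)]
top brush_mid [([431.3, 297.7], 0.91), ([442.8, 240.8], 0.79), ([405.8, 259.9], 0.67), ([474.7, 307.6], 0.6)]
top brush [([442.4, 245.7], 0.93), ([472.9, 309.8], 0.59)]
top mat [([444.1, 246.9], 0.69)]
top scrap1_mid [([308.9, 208.6], 0.65), ([438.7, 183.3], 0.26)]
top scrap2_mid [([322.4, 208.0], 0.52)]
top scrap3_mid [([325.8, 224.6], 0.52), ([207.2, 264.5], 0.18)]
top jar [([438.5, 186.4], 0.7)]
top can [([479.9, 204.2], 0.62), ([314.8, 216.0], 0.57)]
top bottle [([385.2, 147.2], 0.55)]
top beaker [([207.8, 267.3], 0.85)]
top spoon [([328.5, 224.5], 0.71), ([162.5, 244.7], 0.57), ([439.6, 186.3], 0.49)]
top bowl [([199.8, 188.1], 0.72), ([441.6, 244.0], 0.59)]
2.0
```

```bash
python3 - <<'E'
import cv2
a=cv2.imread('pics/top0.png')[110:350,140:520]; cv2.imwrite('pics/top0c.png',cv2.resize(a,(792,500),interpolation=cv2.INTER_CUBIC))
a=cv2.imread('pics/side0.png')[190:310,220:500]; cv2.imwrite('pics/side0c.png',cv2.resize(a,(798,342),interpolation=cv2.INTER_CUBIC))
E
```

```text
(no output)
```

View pics/top0c.png

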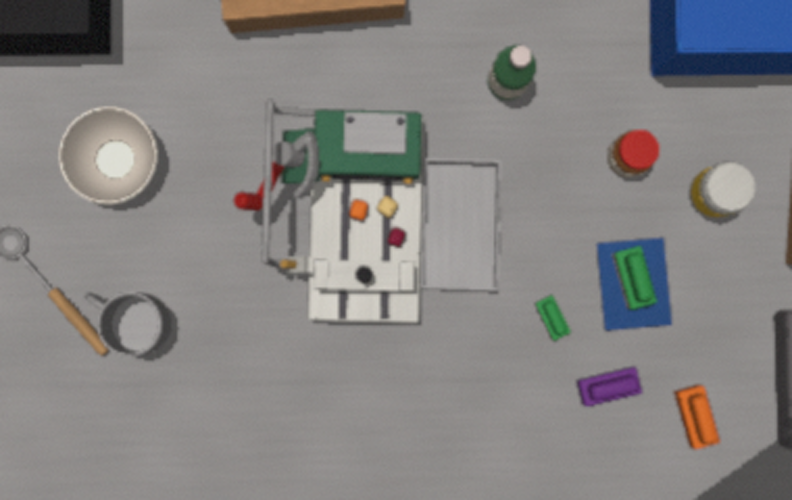

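View pics/side0c.png

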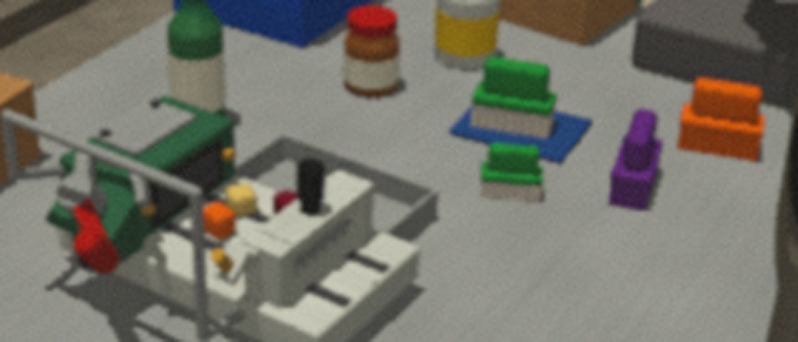

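View pics/side0.png

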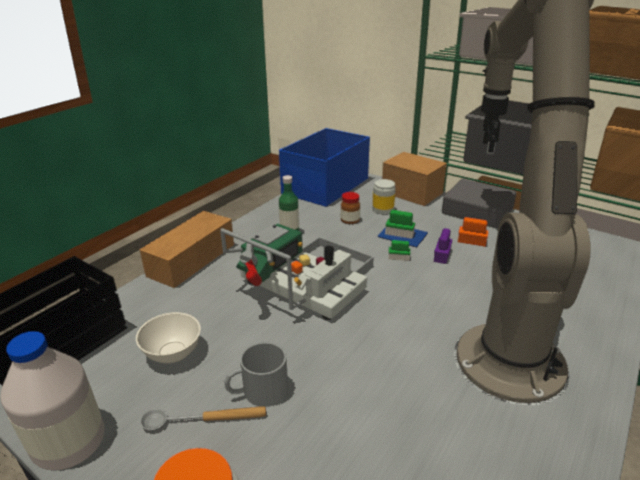

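```bash
cat > h.py <<'E'
import numpy as np,cv2,pickle
from scipy.spatial.transform import Rotation as R
def K(p): return np.array([[p['fx'],0,p['cx']],[0,p['fy'],p['cy']],[0,0,1.]])
def quat(q): return R.from_quat([q[1],q[2],q[3],q[0]]).as_matrix()
def cam2world(p,o=None):
    if 'view' in p and p['view'] is not None: return np.linalg.inv(p['view'])
    T=np.eye(4);T[:3,:3]=quat(o['tool_rot']);T[:3,3]=o['eef_pos']; return T@p['mount']
def ray(p,px,o=None):
    u=cv2.undistortPoints(np.array([[px]],float),K(p),np.array(p['dist_coeffs']))[0,0]
    T=cam2world(p,o); d=T[:3,:3]@np.array([u[0],u[1],1]); return T[:3,3],d
def onz(p,px,z,o=None):
    c,d=ray(p,px,o); return c+d*(z-c[2])/d[2]
def proj(p,X,o=None):
    X=np.atleast_2d(np.array(X,float));V=np.linalg.inv(cam2world(p,o))
    return cv2.projectPoints(X,cv2.Rodrigues(V[:3,:3])[0],V[:3,3],K(p),np.array(p['dist_coeffs']))[0][:,0]
E
python3 - <<'E'
from h import *
p=pickle.load(open('top0.pkl','rb'))
def f(n,cx,cy,z):  # crop coords
    s=380/792; print(n,np.round(onz(p,(140+cx*s,110+cy*240/500),z),3))
f('bed near L',309,321,.05);f('bed near R',421,323,.05);f('bed far R top head',421,112,.12);f('headL',316,111,.12)
f('headnearR',421,179,.12)
f('brush top c',636,277,.082);f('mat c',634,283,.006)
f('mat a',597,243,.006);f('mat b',665,238,.006);f('mat c',671,324,.006);f('mat d',606,329,.006)
f('g1',622,250,.076);f('g2',651,304,.076)
f('knob',364,275,.15);f('carrot',358,210,.07);f('pot',388,206,.07);f('beet',397,237,.07);f('camknob',240,201,.12)
f('pan a',498,162,.032);f('pan b',498,291,.032)
f('small',552,318,.05);f('guard a',269,101,.185);f('guard b',268,262,.185)
E
```

```text
bed near L [0.393 0.108 0.05 ]
bed near R [ 0.388 -0.052  0.05 ]
bed far R top head [ 0.681 -0.054  0.12 ]
headL [0.684 0.092 0.12 ]
headnearR [ 0.587 -0.052  0.12 ]
brush top c [ 0.448 -0.355  0.082]
mat c [ 0.442 -0.367  0.006]
mat a [ 0.501 -0.314  0.006]
mat b [ 0.507 -0.415  0.006]
mat c [ 0.381 -0.42   0.006]
mat d [ 0.375 -0.325  0.006]
g1 [ 0.487 -0.338  0.076]
g2 [ 0.41  -0.377  0.076]
knob [0.454 0.028 0.15 ]
carrot [0.549 0.036 0.07 ]
pot [ 0.555 -0.007  0.07 ]
beet [ 0.51  -0.019  0.07 ]
camknob [0.56  0.198 0.12 ]
pan a [ 0.62  -0.168  0.032]
pan b [ 0.432 -0.165  0.032]
small [ 0.392 -0.24   0.05 ]
guard a [0.688 0.152 0.185]
guard b [0.472 0.155 0.185]
```

```bash
python3 - <<'E'
from station import bot,imaging
from h import *
p=imaging.read_camera('wrist'); print(np.round(p['mount'],4).tolist(),p['fx'],p['cx'],p['cy'],p['dist_coeffs'])
E
```

```text
[[1.0, -0.0002, 0.0006, 0.0002], [-0.0, 0.9579, 0.2871, -0.0733], [-0.0006, -0.2871, 0.9579, -0.1419], [0.0, 0.0, 0.0, 1.0]] 400.21236373758444 316.65576620105793 233.29965007156324 [-0.05748216  0.          0.          0.          0.        ]
```

apply_moves:
  moves: "-1 -0.164 -0.262 -0.073 0 0 0;-1 -0.164 -0.262 -0.073 0 0 0;-1 -0.164 -0.262 -0.073 0 0 0;-1 -0.164 -0.262 -0.073 0 0 0;-1 -0.164 -0.262 -0.073 0 0 0;-1 -0.164 -0.262 -0.073 0 0 0;-1 -0.164 -0.262 -0.073 0 0 0;-1 -0.164 -0.262 -0.073 0 0 0;-1 0 0 0 0 0 0;-1 0 0 0 0 0 0"

```text
t: 2.88
eef_pos: [0.45, -0.3589, 0.3023]
tool_rot: [-0.0, 0.846, -0.534, 0.001]
contact_force: [-0.7, -1.2, 0.4]
gripper_width: 1.002
```

```bash
python3 - <<'E'
from station import bot,imaging,nets
from h import *
o=bot.get_obs();p=imaging.read_camera('wrist');pickle.dump((p,o),open('w1.pkl','wb'))
cv2.imwrite('pics/w1.png',p['image'][:,:,::-1]); print(o['t'],o['eef_pos'],o['tool_rot'])
for n,z in [('brush_mid',.044),('mat',.0)]:
    for x in nets.spot_point(p,n)[:3]: print(n,x['location'],x['score'],onz(p,x['location'],z,o))
E
```

```text
2.8833 [ 0.45000083 -0.35891968  0.30227309] [-3.35759138e-04  8.45776469e-01 -5.33536587e-01  8.72463753e-04]
brush_mid [310.5, 373.4] 0.98 [ 0.25047829 -0.44689085  0.044     ]
brush_mid [317.0, 191.5] 0.65 [ 0.44859026 -0.36074945  0.044     ]
brush_mid [230.1, 300.7] 0.61 [ 0.29744006 -0.32666342  0.044     ]
mat [135.7, 6.9] 0.5 [ 0.53464728 -0.11514859  0.        ]
mat [318.7, 191.8] 0.48 [ 0.44169902 -0.36628333  0.        ]
```

View pics/w1.png

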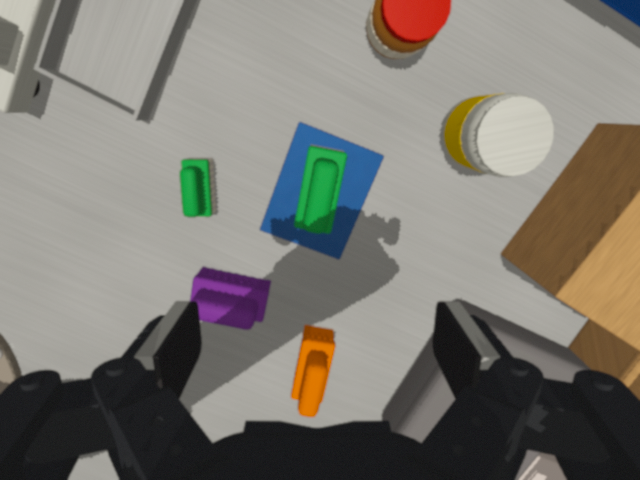

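```bash
cat > fitbrush.py <<'E'
from h import *
from scipy.optimize import minimize
def box(lx,ly,z0,z1): return np.array([[sx*lx/2,sy*ly/2,z] for sx in(-1,1) for sy in(-1,1) for z in(z0,z1)])
def fit(p,o,x0,parts,mask):
    def rend(v):
        c,s=np.cos(v[2]),np.sin(v[2]); m=np.zeros(mask.shape,np.uint8)
        for b in parts:
            W=np.c_[v[0]+c*b[:,0]-s*b[:,1], v[1]+s*b[:,0]+c*b[:,1], b[:,2]]
            h=cv2.convexHull(proj(p,W,o).astype(np.float32))
            cv2.fillConvexPoly(m,np.round(h*16).astype(np.int32),255,cv2.LINE_AA,4)
        return m/255.
    f=lambda v:np.abs(rend(v)-mask).sum()
    best=None
    for d in(-.15,0,.15):
        r=minimize(f,np.array(x0)+[0,0,d],method='Nelder-Mead',options=dict(initial_simplex=np.array(x0)+np.array([[0,0,d],[.008,0,d],[0,.008,d],[0,0,d+.15]])))
        if best is None or r.fun<best.fun: best=r
    return best,f
E
python3 - <<'E'
from fitbrush import *
p,o=pickle.load(open('w1.pkl','rb'))
hsv=cv2.cvtColor(p['image'],cv2.COLOR_RGB2HSV)
m=((hsv[...,0]>45)&(hsv[...,0]<80)&(hsv[...,1]>120)).astype(float)
m[:,:260]=0;m[:,400:]=0;print(m.sum())
r,f=fit(p,o,[.448,-.361,.47],[box(.086,.04,.032,.044),box(.07,.024,.044,.082)],m);print(r.x,np.degrees(r.x[2]),r.fun)
h2=((hsv[...,0]>100)&(hsv[...,0]<125)&(hsv[...,1]>120));h2[:,:250]=0;h2[:,400:]=0;h2[270:]=0;h2=(h2|(m>0)).astype(np.uint8)
h2=cv2.morphologyEx(h2,cv2.MORPH_CLOSE,np.ones((5,5))).astype(float)
r,f=fit(p,o,[.442,-.366,.09],[box(.13,.1,0,.006)],h2);print('mat',r.x,np.degrees(r.x[2]),r.fun,h2.sum())
E
```

```text
3160.0
[ 0.44942669 -0.362778    0.25065309] 14.3613644130092 432.47058823529414
mat [ 0.4401294  -0.36879078  0.07679478] 4.400016821453868 799.2588235294118 9835.0
```

```bash
python3 - <<'E'
from fitbrush import *
p,o=pickle.load(open('w1.pkl','rb'))
im=p['image'][:,:,::-1].copy()
def dr(v,b,col):
    c,s=np.cos(v[2]),np.sin(v[2]);W=np.c_[v[0]+c*b[:,0]-s*b[:,1], v[1]+s*b[:,0]+c*b[:,1], b[:,2]]
    q=proj(p,W,o)
    for i in range(8):
        for j in range(i):
            if (np.abs(b[i]-b[j])>1e-6).sum()==1: cv2.line(im,*[tuple(int(t*16) for t in q[k]) for k in(i,j)],col,1,cv2.LINE_AA,4)
v=[.4494,-.3628,.2506]
dr(v,box(.086,.04,.006,.044),(255,255,255));dr(v,box(.07,.024,.044,.082),(0,0,255));dr([.4401,-.3688,.0768],box(.13,.1,0,.006),(0,255,255))
cv2.imwrite('pics/w1o.png',cv2.resize(im[110:270,240:400],(640,640)[:2])[:600])
E
```

```text
(no output)
```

View pics/w1o.png

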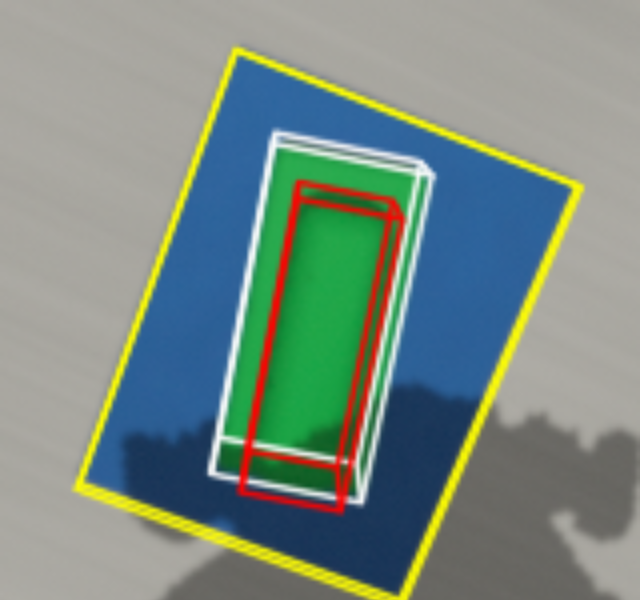

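apply_moves:
  moves: "-1 0.025 0.022 0.3 0 0 0.925;-1 0 0 0.3 0 0 0.925;-1 0 0 0.3 0 0 0.925;-1 0 0 0.3 0 0 0;-1 0 0 0.3 0 0 0;-1 0 0 0.3 0 0 0;-1 0 0 0.17 0 0 0;-1 0 0 0.14 0 0 0;-1 0 0 0 0 0 0"

```text
t: 3.78
eef_pos: [0.4432, -0.3651, 0.0442]
tool_rot: [0.001, 0.788, -0.616, -0.004]
contact_force: [-0.5, 0.1, -0.4]
gripper_width: 1.0
```

apply_moves:
  moves: "1 0 0 0 0 0 0;1 0 0 0 0 0 0;1 0 0 0 0 0 0;1 0 0 0 0 0 0;1 0 0 0 0 0 0"
  force: 60

```text
t: 4.2
eef_pos: [0.4474, -0.3655, 0.0493]
tool_rot: [-0.0, 0.788, -0.615, 0.001]
contact_force: [-0.1, 1.4, -0.6]
gripper_width: 0.302
```

apply_moves:
  moves: "1 0 0 -0.33 0 0 0;1 0 0 -0.33 0 0 0.975;1 0 0 -0.33 0 0 0.975;1 0 0 -0.33 0 0 0.975;1 0 0 -0.33 0 0 0.975;1 -0.3 -0.033 -0.083 0 0 0;1 -0.3 -0.033 -0.083 0 0 0;1 -0.3 -0.033 -0.083 0 0 0;1 -0.3 -0.033 -0.083 0 0 0;1 -0.3 -0.033 -0.083 0 0 0;1 -0.3 -0.033 -0.083 0 0 0;1 -0.3 -0.033 -0.083 0 0 0"

```text
t: 5.2
eef_pos: [0.4807, -0.1121, 0.3169]
tool_rot: [0.0, -0.698, 0.716, -0.0]
contact_force: [0.5, 0.2, -1.4]
gripper_width: 0.272
```

apply_moves:
  moves: "1 -0.3 -0.033 -0.083 0 0 0;1 -0.3 -0.033 -0.083 0 0 0;1 -0.3 -0.033 -0.083 0 0 0;1 -0.3 -0.033 -0.083 0 0 0;1 0 0 0 0 0 0;1 0 0 0 0 0 0"

```text
t: 5.7
eef_pos: [0.5008, 0.0322, 0.3567]
tool_rot: [0.001, -0.7, 0.714, -0.0]
contact_force: [0.1, -1.6, -1.7]
gripper_width: 0.271
```

```bash
python3 - <<'E'
from station import bot,imaging,nets
from h import *
o=bot.get_obs();p=imaging.read_camera('wrist');pickle.dump((p,o),open('w2.pkl','wb'))
cv2.imwrite('pics/w2.png',p['image'][:,:,::-1]); print(o['t'],o['eef_pos'],o['tool_rot'],o['gripper_width'])
for n,z in [('scrap1_mid',.063),('scrap2_mid',.062),('scrap3_mid',.063),('carriage_knob',.133),('buffers',.085),('cutter',0),('cam_hub',.1),('guard',.185),('cam_knob',.118),('pan',.004)]:
    for x in nets.spot_point(p,n)[:2]: print(n,np.round(x['location'],1),round(x['score'],2),np.round(onz(p,x['location'],z,o),4))
E
```

```text
5.7 [0.50077756 0.03220297 0.3566621 ] [ 7.47989196e-04 -6.99666303e-01  7.14469212e-01 -4.99860186e-04] 0.27091207095419356
scrap1_mid [313.9 135.9] 0.59 [0.5523 0.0339 0.063 ]
scrap2_mid [349.6 131.7] 0.89 [ 0.5558 -0.0042  0.062 ]
scrap3_mid [367.3 175.5] 0.69 [ 0.5089 -0.0234  0.063 ]
scrap3_mid [619.4 215.6] 0.49 [ 0.4583 -0.319   0.063 ]
buffers [324.1  99.8] 0.79 [0.5881 0.0228 0.085 ]
cutter [324.2 149.2] 0.88 [0.5329 0.0221 0.    ]
cam_hub [218.3  60.2] 0.7 [0.6256 0.1212 0.1   ]
cam_hub [360.2 170.8] 0.61 [ 0.5192 -0.0117  0.1   ]
guard [153.6 107.2] 0.68 [0.5829 0.154  0.185 ]
cam_knob [149.7 132.7] 0.94 [0.5621 0.187  0.118 ]
pan [435.  148.4] 0.83 [ 0.5319 -0.1133  0.004 ]
```

View pics/w2.png

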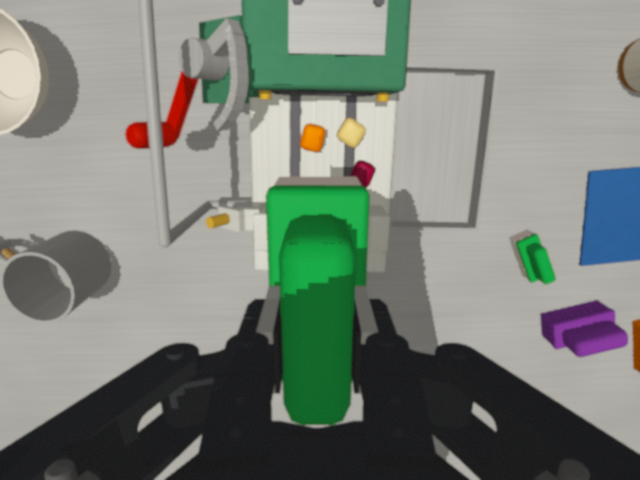

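```bash
python3 - <<'E'
from h import *
from scipy.optimize import least_squares
p,o=pickle.load(open('w2.pkl','rb'))
im=p['image'][:,:,::-1].copy()
cv2.imwrite('pics/w2c.png',cv2.resize(im[0:260,120:510],(780,520),interpolation=cv2.INTER_CUBIC))
F=[((0,0,0),(324.2,149.2)),((56,0,85),(324.1,99.8)),((40,131,185),(153.6,107.2)),((16,161,118),(149.7,132.7)),((0,-138,4),(435,148.4)),((52,58,85),(265,96)),((52,-58,85),(383,98)),((95,-194,32),(493,72)),((-95,-194,32),(475,226))]
X=np.array([f[0] for f in F])/1000.;u=np.array([f[1] for f in F])
def W(v,X):
    c,s=np.cos(v[2]),np.sin(v[2]);return np.c_[v[0]+c*X[:,0]-s*X[:,1],v[1]+s*X[:,0]+c*X[:,1],X[:,2]]
r=least_squares(lambda v:(proj(p,W(v,X),o)-u).ravel(),[.535,.024,-.03],loss='soft_l1',f_scale=2)
print(r.x,np.degrees(r.x[2]));print(np.round(r.fun.reshape(-1,2),1))
E
```

```text
[ 0.53702213  0.02575438 -0.05003896] -2.8670209460897107
[[-3.1 -3.3]
 [-0.2 -5.1]
 [-0.8 -0.8]
 [ 1.4  1.1]
 [-1.1  1.5]
 [-0.   1.2]
 [-0.6  2.9]
 [ 6.5 -4.7]
 [ 1.9  6.1]]
```

View pics/w2c.png

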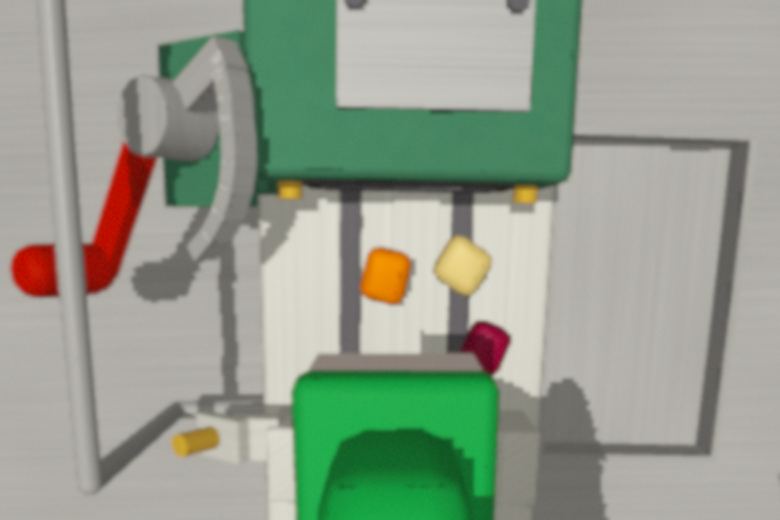

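```bash
python3 - <<'E'
from h import *
from scipy.optimize import least_squares
p,o=pickle.load(open('w2.pkl','rb'))
for n,px in dict(bl1=(251,100),bl2=(254,250),br1=(396,102.5),br2=(390.5,240)).items(): print(n,onz(p,px,.05,o)[:2].round(4))
print('buf',onz(p,(265,95),.085,o).round(4),onz(p,(383,97),.085,o).round(4))
print('headtop',onz(p,(243,85),.12,o).round(4),onz(p,(406,87),.12,o).round(4))
print('guardend',onz(p,(165,244),.185,o).round(4))
for px in [(494,71),(476,226.5)]: print('pan',onz(p,px,.032,o).round(4))
for c in [(386,276),(463,265),(487,348)]: print('chunk',onz(p,(120+c[0]/2,c[1]/2),.072,o).round(4))
print('smallgreen/mat', onz(p,(588,171),.006,o),onz(p,(581,264),.006,o))
E
```

```text
bl1 [0.5909 0.1005]
bl2 [0.4213 0.108 ]
br1 [ 0.5852 -0.055 ]
br2 [ 0.4303 -0.0535]
buf [0.594 0.081 0.085] [ 0.5897 -0.0353  0.085 ]
headtop [0.6014 0.096  0.12  ] [ 0.5968 -0.0503  0.12  ]
guardend [0.4739 0.1587 0.185 ]
pan [ 0.6184 -0.1669  0.032 ]
pan [ 0.4396 -0.1615  0.032 ]
chunk [0.5506 0.0348 0.072 ]
chunk [ 0.5554 -0.0053  0.072 ]
chunk [ 0.5119 -0.0182  0.072 ]
smallgreen/mat [ 0.50221641 -0.31094309  0.006     ] [ 0.37652018 -0.32281951  0.006     ]
```

apply_moves:
  moves: "1 -0.182 -0.116 0.1 0 0 0.125;1 -0.182 -0.116 0.1 0 0 0;1 0 0 0.3 0 0 0;1 0 0 0.3 0 0 0;1 0 0 0.3 0 0 0;1 0 0 0.3 0 0 0;1 0 0 0.3 0 0 0;1 0 0 0.15 0 0 0;1 0 0 0.15 0 0 0;1 0 0 0.06 0 0 0;1 0 0 0 0 0 0;1 0 0 0 0 0 0"

```text
t: 7.25
eef_pos: [0.5303, 0.0726, 0.109]
tool_rot: [0.0, -0.695, 0.719, -0.0]
contact_force: [0.8, -0.0, -1.3]
gripper_width: 0.269
```

```bash
python3 - <<'E'
from station import bot,imaging,nets
from h import *
o=bot.get_obs();p=imaging.read_camera('side')
a=p['image'][190:320,220:420,::-1];cv2.imwrite('pics/s1.png',cv2.resize(a,(800,520),interpolation=cv2.INTER_CUBIC)); print(o['t'],o['eef_pos'],o['tool_rot'],o['contact_force'])
p=imaging.read_camera('wrist');cv2.imwrite('pics/w3.png',p['image'][:,:,::-1])
E
```

```text
7.25 [0.53034445 0.07257314 0.10900025] [ 1.63866391e-04 -6.94619259e-01  7.19377547e-01 -4.81772143e-05] [ 0.82020314 -0.00610526 -1.26009357]
```

View pics/s1.png

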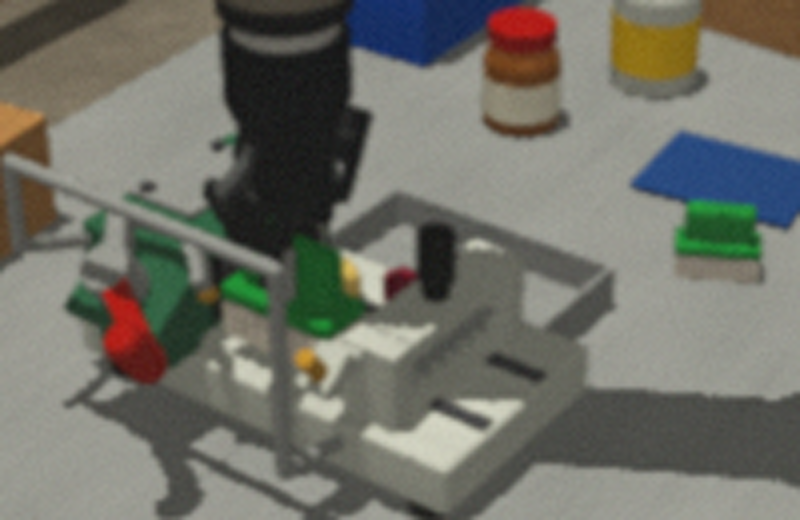

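View pics/w3.png

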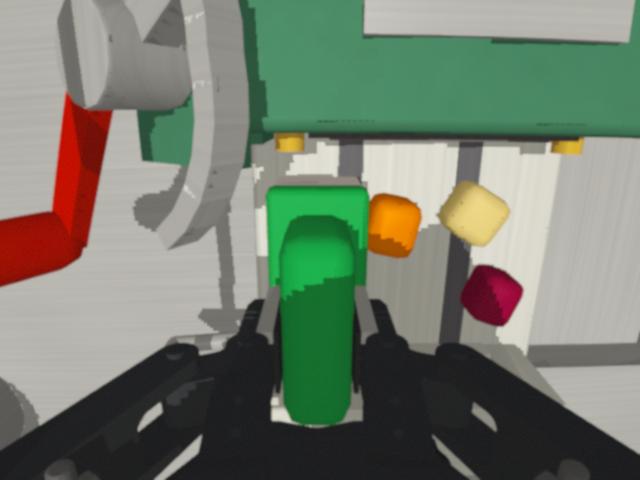

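apply_moves:
  moves: "1 0 0 0.06 0 0 0;1 0 0 0.052 0 0 0;1 0 0 0 0 0 0;1 0 0 0 0 0 0"

```text
t: 7.68
eef_pos: [0.5296, 0.0723, 0.0948]
tool_rot: [-0.0, -0.695, 0.719, 0.0]
contact_force: [-0.1, 0.4, -0.3]
gripper_width: 0.271
```

apply_moves:
  moves: "1 0.05 0 0 0 0 0;1 0.09 0 0 0 0 0;1 0.1 0 0 0 0 0;1 0.1 0 0 0 0 0;1 0.1 0 0 0 0 0;1 0.1 0 0 0 0 0;1 0.1 0 0 0 0 0;1 0.1 0 0 0 0 0"

```text
t: 8.35
eef_pos: [0.5267, -0.0179, 0.0951]
tool_rot: [-0.0, -0.694, 0.72, -0.0]
contact_force: [-0.3, 0.2, -1.3]
gripper_width: 0.268
```

```bash
python3 - <<'E'
from station import bot,imaging,nets
from h import *
o=bot.get_obs();p=imaging.read_camera('wrist');cv2.imwrite('pics/w4.png',p['image'][:,:,::-1])
print(o['t'],o['eef_pos'],o['tool_rot'],o['contact_force'])
E
```

```text
8.35 [ 0.52674072 -0.01786247  0.09512939] [-6.00938043e-06 -6.94405580e-01  7.19583829e-01 -6.05436735e-05] [-0.32253176  0.22756929 -1.32419432]
```

View pics/w4.png

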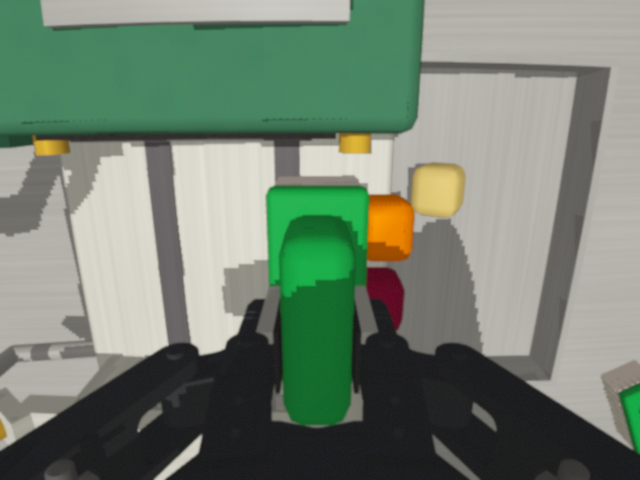

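apply_moves:
  moves: "1 0.1 0 0 0 0 0;1 0.1 0 0 0 0 0;1 0.1 0 0 0 0 0;1 0.1 0 0 0 0 0;1 0.04 0 0 0 0 0;1 0 0 0 0 0 0;1 0 0 0 0 0 0"

```text
t: 8.98
eef_pos: [0.525, -0.0691, 0.0951]
tool_rot: [0.0, -0.694, 0.72, 0.0]
contact_force: [0.5, 0.3, -1.7]
gripper_width: 0.273
```

```bash
python3 - <<'E'
from station import bot,imaging,nets
from h import *
o=bot.get_obs();p=imaging.read_camera('wrist');cv2.imwrite('pics/w5.png',p['image'][:,:,::-1])
print(o['t'],o['eef_pos'],o['tool_rot'],o['contact_force'])
E
```

```text
8.9833 [ 0.52499253 -0.06913857  0.09506727] [ 1.05280264e-04 -6.94413268e-01  7.19576398e-01  9.62225850e-05] [ 0.51681657  0.25094995 -1.7306718 ]
```

View pics/w5.png

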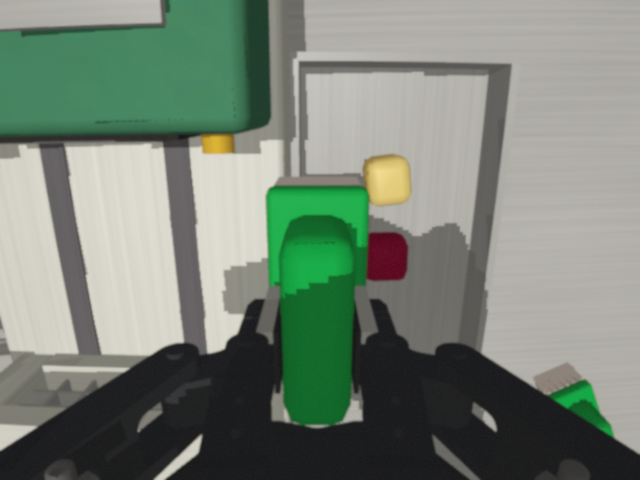

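apply_moves:
  moves: "1 0 0 -0.2 0 0 0;1 0 0 -0.33 0 0 0;1 0 0.1 -0.33 0 0 0;1 0 0.3 -0.1 0 0 0;1 0 0.3 -0.1 0 0 0;1 0 0 0 0 0 0"

```text
t: 9.53
eef_pos: [0.436, -0.0654, 0.2239]
tool_rot: [-0.001, -0.695, 0.719, -0.0]
contact_force: [-0.5, -0.7, -0.9]
gripper_width: 0.276
```

```bash
python3 - <<'E'
from station import bot,imaging,nets
from h import *
o=bot.get_obs();p=imaging.read_camera('wrist');cv2.imwrite('pics/w6.png',p['image'][:,:,::-1])
print(o['t'],o['eef_pos'],o['tool_rot'],o['contact_force'])
E
```

```text
9.5333 [ 0.43603602 -0.06543863  0.22392656] [-9.96756065e-04 -6.95040050e-01  7.18970312e-01 -1.60005166e-04] [-0.47518191 -0.66393382 -0.89312679]
```

View pics/w6.png

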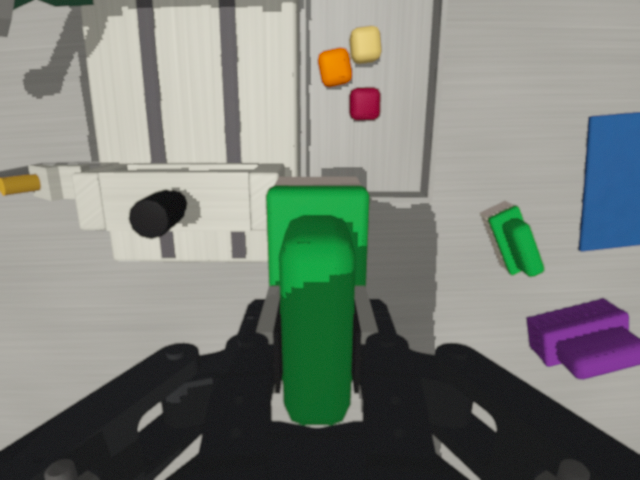

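apply_moves:
  moves: "1 0 0 0 0 0 -0.79;1 0 0 0 0 0 -0.79;1 0.315 0.019 0 0 0 0;1 0.315 0.019 0 0 0 0;1 0.315 0.019 0 0 0 0;1 0.315 0.019 0 0 0 0;1 0.315 0.019 0 0 0 0;1 0.315 0.019 0 0 0 0;1 0.315 0.019 0 0 0 0;1 0.315 0.019 0 0 0 0;1 0 0 0 0 0 0;1 0 0 0 0 0 0"

```text
t: 10.58
eef_pos: [0.4457, -0.371, 0.2213]
tool_rot: [0.0, 0.732, -0.681, -0.0]
contact_force: [0.8, 0.6, -1.8]
gripper_width: 0.271
```

apply_moves:
  moves: "1 -0.027 0.032 0.3 0 0 0;1 0 0 0.3 0 0 0;1 0 0 0.3 0 0 0;1 0 0 0.3 0 0 0;1 0 0 0.12 0 0 0;1 0 0 0.06 0 0 0;1 0 0 0.04 0 0 0;1 0 0 0 0 0 0;1 0 0 0 0 0 0"

```text
t: 11.33
eef_pos: [0.4428, -0.3661, 0.053]
tool_rot: [-0.0, 0.734, -0.68, 0.001]
contact_force: [0.2, -0.3, -1.2]
gripper_width: 0.271
```

apply_moves:
  moves: "1 0 0 0.016 0 0 0;1 0 0 0.008 0 0 0;1 0 0 0 0 0 0"

```text
t: 11.58
eef_pos: [0.4419, -0.3664, 0.0497]
tool_rot: [-0.0, 0.733, -0.68, 0.001]
contact_force: [-1.4, 0.0, -1.3]
gripper_width: 0.272
```

apply_moves:
  moves: "0.1 0 0 0 0 0 0;-1 0 0 0 0 0 0;-1 0 0 0 0 0 0;-1 0 0 0 0 0 0;-1 0 0 -0.15 0 0 0;-1 0 0 -0.3 0 0 0;-1 0 0 -0.3 0 0 0;-1 0 0 -0.3 0 0 0;-1 0 0 -0.3 0 0 0;-1 0 0 -0.3 0 0 0;-1 0 0 0 0 0 0"

```text
t: 12.5
eef_pos: [0.4448, -0.3684, 0.255]
tool_rot: [-0.001, 0.733, -0.68, 0.006]
contact_force: [0.7, -0.9, 0.1]
gripper_width: 1.002
```

```bash
python3 - <<'E'
from station import bot,imaging,nets
from h import *
o=bot.get_obs();p=imaging.read_camera('wrist');cv2.imwrite('pics/w7.png',p['image'][:,:,::-1])
print(o['t'],o['eef_pos'],o['tool_rot'],o['contact_force'])
E
```

```text
12.5 [ 0.44481892 -0.36844898  0.25499934] [-0.00087395  0.73308119 -0.68011094  0.00634968] [ 0.74972515 -0.94238     0.07559566]
```

View pics/w7.png

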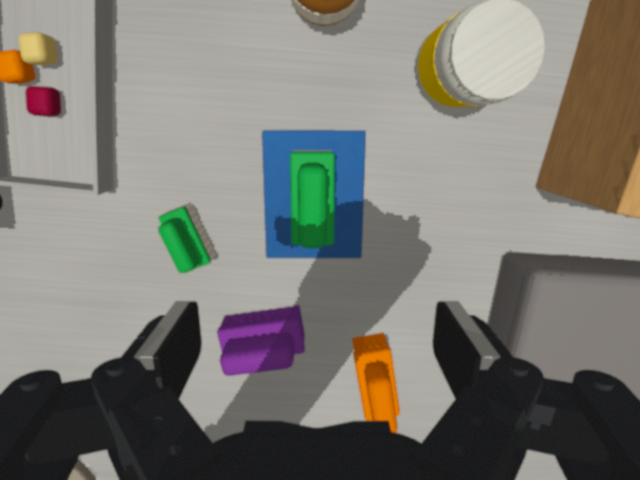

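```bash
python3 - <<'E'
from h import *
p,o=pickle.load(open('w2.pkl','rb'))
o=dict(eef_pos=[.43603602,-.06543863,.22392656],tool_rot=[-9.96756065e-04,-6.95040050e-01,7.18970312e-01,-1.60005166e-04])
print(onz(p,(151,218),.151,o),onz(p,(172,205),.107,o))
E
```

```text
[0.45708564 0.02621684 0.151     ] [0.45472232 0.02988868 0.107     ]
```

apply_moves:
  moves: "-1 0 0 0 0 0 0.75;-1 0 0 0 0 0 0.75;-1 -0.33 0 0 0 0 0;-1 -0.33 0 0 0 0 0;-1 -0.33 0 0 0 0 0;-1 -0.33 0 0 0 0 0;-1 -0.33 0 0 0 0 0;-1 -0.33 0 0 0 0 0;-1 -0.33 0 0 0 0 0;-1 -0.33 0 0 0 0 0;-1 -0.33 0 0 0 0 0;-1 -0.33 0 0 0 0 0"

```text
t: 13.55
eef_pos: [0.4522, 0.0314, 0.2463]
tool_rot: [-0.0, -0.697, 0.717, 0.0]
contact_force: [0.5, 0.5, -0.4]
gripper_width: 1.002
```

apply_moves:
  moves: "-1 0 0 0.1 0 0 0;-1 0 0 0 0 0 0"

```text
t: 13.72
eef_pos: [0.4516, 0.032, 0.233]
tool_rot: [-0.001, -0.699, 0.716, 0.001]
contact_force: [-0.3, -1.1, -1.2]
gripper_width: 1.001
```

```bash
python3 - <<'E'
from station import bot,imaging,nets
from h import *
o=bot.get_obs();p=imaging.read_camera('wrist');cv2.imwrite('pics/w8.png',p['image'][:,:,::-1]);pickle.dump((p,o),open('w8.pkl','wb'))
print(o['t'],o['eef_pos'],o['tool_rot'],o['contact_force'])
for n,z in [('carriage_knob',.133),('cam_knob',.118),('buffers',.085),('guard',.185)]:
    for x in nets.spot_point(p,n)[:2]: print(n,np.round(x['location'],1),round(x['score'],2),np.round(onz(p,x['location'],z,o),4))
E
```

```text
13.7167 [0.45162378 0.03199439 0.23300228] [-0.00115886 -0.6985787   0.71553127  0.00120805] [-0.32133557 -1.06764084 -1.18339647]
carriage_knob [322.3 225.1] 0.87 [0.4575 0.0281 0.133 ]
carriage_knob [477.4 124.4] 0.25 [ 0.5171 -0.0647  0.133 ]
cam_knob [61.8 64.7] 0.73 [0.5595 0.1857 0.118 ]
buffers [321.7  13.3] 0.85 [0.5889 0.0252 0.085 ]
guard [476.5 102.8] 0.24 [ 0.5285 -0.0431  0.185 ]
```

View pics/w8.png

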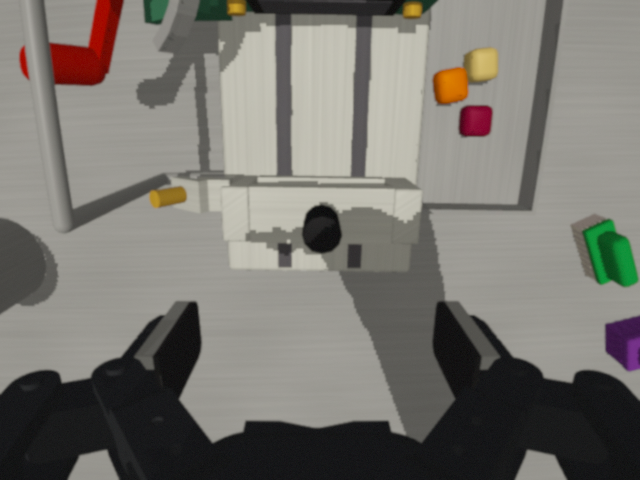

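apply_moves:
  moves: "-1 0.032 -0.046 0.3 0 0 0;-1 0 0 0.3 0 0 0;-1 0 0 0.2 0 0 0;-1 0 0 0.12 0 0 0;-1 0 0 0.04 0 0 0;-1 0 0 0 0 0 0;1 0 0 0 0 0 0;1 0 0 0 0 0 0;1 0 0 0 0 0 0;1 0 0 0 0 0 0;1 0 0 0 0 0 0"
  force: 40

```text
t: 14.88
eef_pos: [0.4595, 0.0274, 0.1209]
tool_rot: [0.002, -0.697, 0.717, -0.0]
contact_force: [-1.3, 27.7, 11.5]
gripper_width: 0.295
```

```bash
python3 - <<'E'
from station import bot
print(bot.get_obs()['contact_force'],bot.get_obs()['eef_pos'],bot.get_obs()['gripper_width'])
E
```

```text
[-1.33017428 27.68795633 11.47014698] [0.4595237  0.02737298 0.1208523 ] 0.2951751445821453
```

apply_moves:
  moves: "1 -0.02 0 -0.01 0 0 0;1 0 0 0 0 0 0"

```text
t: 15.05
eef_pos: [0.4588, 0.0289, 0.1212]
tool_rot: [0.0, -0.697, 0.717, -0.0]
contact_force: [0.1, 3.0, -1.6]
gripper_width: 0.263
```

apply_moves:
  moves: "1 0 -0.06 0 0 0 0;1 0 -0.1 0 0 0 0;1 0 -0.1 0 0 0 0;1 0 -0.1 0 0 0 0;1 0 -0.1 0 0 0 0;1 0 -0.1 0 0 0 0;1 0 -0.1 0 0 0 0;1 0 -0.1 0 0 0 0;1 0 -0.06 0 0 0 0;1 0 0 0 0 0 0"

```text
t: 15.88
eef_pos: [0.5587, 0.0251, 0.1213]
tool_rot: [0.001, -0.697, 0.718, -0.001]
contact_force: [2.0, 0.7, -0.3]
gripper_width: 0.265
```

apply_moves:
  moves: "1 0 -0.05 0 0 0 0;1 0 -0.05 0 0 0 0;1 0 0 0 0 0 0"

```text
t: 16.13
eef_pos: [0.5698, 0.0246, 0.1212]
tool_rot: [0.0, -0.697, 0.718, -0.0]
contact_force: [0.2, -1.1, 2.5]
gripper_width: 0.264
```

apply_moves:
  moves: "1 0 -0.025 0 0 0 0;1 0 -0.025 0 0 0 0;1 0 0 0 0 0 0"

```text
t: 16.38
eef_pos: [0.573, 0.0245, 0.1212]
tool_rot: [-0.002, -0.697, 0.717, 0.001]
contact_force: [-8.1, -1.0, 11.3]
gripper_width: 0.265
```

apply_moves:
  moves: "1 0 -0.02 0 0 0 0;1 0 0 0 0 0 0"

```text
t: 16.55
eef_pos: [0.5744, 0.0244, 0.1211]
tool_rot: [-0.003, -0.697, 0.717, 0.002]
contact_force: [-11.0, -0.6, 12.7]
gripper_width: 0.263
```

```bash
python3 - <<'E'
from station import bot,imaging,nets
from h import *
o=bot.get_obs();p=imaging.read_camera('wrist');cv2.imwrite('pics/w9.png',p['image'][:,:,::-1]);pickle.dump((p,o),open('w9.pkl','wb'))
print(o['t'],o['eef_pos'],o['tool_rot'],o['contact_force'],np.round(o['q'],3))
E
```

```text
16.55 [0.57444005 0.02442891 0.12113755] [-0.00254281 -0.69664282  0.71741185  0.00159727] [-10.95218596  -0.6321748   12.72117227] [ 0.102  0.466 -0.326  1.874  0.195  0.838 -1.923]
```

View pics/w9.png

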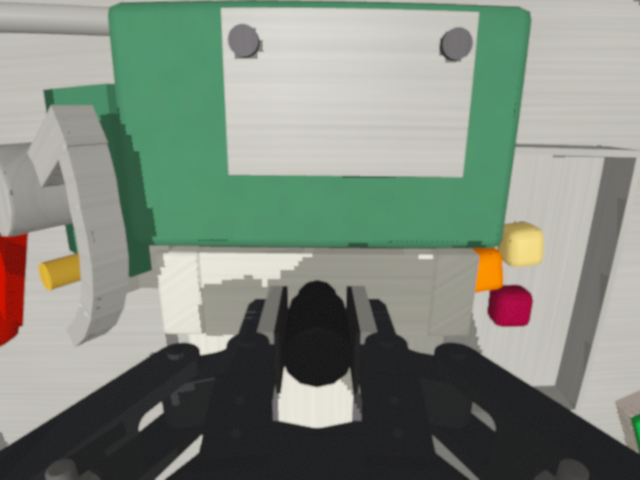

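apply_moves:
  moves: "-0.15 0 0 0 0 0 0;-0.15 0 0 0 0 0 0;-0.15 0 0 0 0 0 0;-0.15 0 0 -0.1 0 0 0;-0.15 0 0 -0.2 0 0 0;-0.15 0 0 -0.3 0 0 0;-0.15 0 0 -0.3 0 0 1;-0.15 0 0 -0.3 0 0 -1;-0.15 0 0 -0.3 0 0 -1;-0.15 0 0 -0.2 0 0 -1;-0.15 0 0 0 0 0 -1;-0.15 0 0 0 0 0 -1"

```text
t: 17.6
eef_pos: [0.5785, 0.0249, 0.3284]
tool_rot: [-0.002, 0.791, -0.612, 0.002]
contact_force: [-0.9, -0.1, -0.2]
gripper_width: 0.576
```

apply_moves:
  moves: "-0.15 0 0 0 0 0 -1;-0.15 0 0 0 0 0 -1;-0.15 0 0 0 0 0 -1;-0.15 0 0 0 0 0 -1;-0.15 0 0 0 0 0 -1;-0.15 0 0 0 0 0 -1;-0.15 0 0 0 0 0 -1;-0.15 0 0 0 0 0 -1;-0.15 0 0 0 0 0 -1;-0.15 0 0 0 0 0 -1;-0.15 0 0 0 0 0 -1;-0.15 0 0 0 0 0 -1"

```text
t: 18.6
eef_pos: [0.5775, 0.0246, 0.3259]
tool_rot: [-0.0, 0.971, -0.238, 0.0]
contact_force: [0.0, 0.3, -0.9]
gripper_width: 0.576
```

apply_moves:
  moves: "-0.15 0 0 0 0 0 -1;-0.15 0 0 0 0 0 -1;-0.15 0 0 0 0 0 -1;-0.15 0 0 0 0 0 -1;-0.15 0 0 0 0 0 -1;-0.15 0 0 0 0 0 -1;-0.15 0 0 0 0 0 -1;-0.15 0 0 0 0 0 -1;-0.15 0 0 0 0 0 -1;-0.15 0 0 0 0 0 -1;-0.15 0 0 0 0 0 -1;-0.15 0 0 0 0 0 -1"

```text
t: 19.6
eef_pos: [0.5775, 0.0246, 0.3259]
tool_rot: [0.0, 0.984, 0.178, 0.0]
contact_force: [-0.5, -0.4, 0.1]
gripper_width: 0.577
```

```bash
cat > plan.py <<'E'
from h import *
C0=np.array([.540,.0243,0]);YAW=-.03
Rc=R.from_euler('z',YAW).as_matrix()
s,c=np.sin(np.radians(35)),np.cos(np.radians(35))
U=np.array([1,0,0.]);Wv=np.array([0,c,-s]);N=np.array([0,s,c])
HUB=np.array([.085,.1,.1])
def knob(cam): 
    a=np.radians(150)-cam; return HUB+.05*N+.08*(np.cos(a)*U+np.sin(a)*Wv)
def target(cam,psi,up,out=0,tilt=35):   # up: grasp point above knob mid along axis; out radial
    P=knob(cam)+up*N; ps=np.radians(psi)
    x=np.cos(ps)*U+np.sin(ps)*Wv; z=-N; y=np.cross(z,x)
    Rt=Rc@np.c_[x,y,z]; return C0+Rc@P+Rt[:,2]*.019, Rt
def delta(o,tp,tR):
    Ro=quat(o['tool_rot']); d=Ro.T@(tp-np.array(o['eef_pos'])); rv=R.from_matrix(Ro.T@tR).as_rotvec()
    return d,np.degrees(rv)
E
python3 - <<'E'
from plan import *
from station import bot
o=bot.get_obs();print(o['t'],o['eef_pos'],o['tool_rot'],np.round(o['q'],2),o['gripper_width'],o['contact_force'])
tp,tR=target(0,40,.10); print(tp,tR.round(3)); print(delta(o,tp,tR))
E
```

```text
19.6 [0.57746381 0.02457417 0.32591102] [1.43909442e-04 9.84030550e-01 1.77999161e-01 3.93574177e-04] [ 0.37  0.31 -0.66  1.64  0.2   1.26  0.03] 0.5768618778136005 [-0.49223087 -0.42457364  0.13469352]
[0.5619471  0.23163958 0.18436586] [[ 0.781  0.624 -0.017]
 [ 0.503 -0.647 -0.573]
 [-0.369  0.439 -0.819]]
(array([ 0.05790193, -0.19943983,  0.14150266]), array([-30.05327891, -18.19236732, -17.23143861]))
```

apply_moves:
  moves: "-0.15 0.08 -0.277 0 0 0 0;-0.15 0.08 -0.277 0 0 0 0;-0.15 0.08 -0.277 0 0 0 0;-0.15 0.08 -0.277 0 0 0 0;-0.15 0.08 -0.277 0 0 0 0;-0.15 0.08 -0.277 0 0 0 0"

```text
t: 20.1
eef_pos: [0.562, 0.2331, 0.326]
tool_rot: [0.0, 0.984, 0.176, 0.001]
contact_force: [0.7, 0.3, 0.5]
gripper_width: 0.576
```

apply_moves:
  moves: "-0.15 0 0 0 -0.83 -0.5 -0.48;-0.15 0 0 0 -0.83 -0.5 -0.48;-0.15 0 0 0 -0.83 -0.5 -0.48;-0.15 0 0 0 -0.83 -0.5 -0.48;-0.15 0 0 0 -0.83 -0.5 -0.48;-0.15 0 0 0 -0.83 -0.5 -0.48;-0.15 0 0 0 -0.83 -0.5 -0.48;-0.15 0 0 0 -0.83 -0.5 -0.48;-0.15 0 0 0 -0.83 -0.5 -0.48;-0.15 0 0 0 0 0 0"

```text
t: 20.93
eef_pos: [0.5608, 0.234, 0.3238]
tool_rot: [0.28, 0.901, 0.315, -0.108]
contact_force: [-0.3, -0.1, -0.1]
gripper_width: 0.574
```

```bash
python3 - <<'E'
from plan import *
from station import bot,imaging,nets
o=bot.get_obs();print(o['t'],o['eef_pos'],o['tool_rot'],np.round(o['q'],2),o['gripper_width'],o['contact_force'])
tp,tR=target(0,40,.10); print(tp); print(delta(o,tp,tR))
p=imaging.read_camera('wrist');cv2.imwrite('pics/w10.png',p['image'][:,:,::-1]);pickle.dump((p,o),open('w10.pkl','wb'))
for x in nets.spot_point(p,'cam_knob')[:3]: print(x)
print(proj(p,C0+Rc@knob(0),o),proj(p,C0+Rc@knob(0.06),o),proj(p,C0+Rc@HUB,o))
E
```

```text
20.9333 [0.56080514 0.23403667 0.32376862] [ 0.27957683  0.90064232  0.31475442 -0.10774911] [-0.32  0.58 -0.64  1.4   0.66  1.8  -0.32] 0.5735784429363269 [-0.34528645 -0.12067741 -0.08893783]
[0.5619471  0.23163958 0.18436586]
(array([ 0.05126511, -0.05848367,  0.11572263]), array([-0.13441617, -0.04269423,  0.26265707]))
{'location': [381.9, 126.8], 'score': 0.98}
{'location': [261.0, 200.4], 'score': 0.64}
[[378.26028221 132.57365815]] [[383.84820412 130.75835682]] [[394.73080443 207.98356738]]
```

View pics/w10.png

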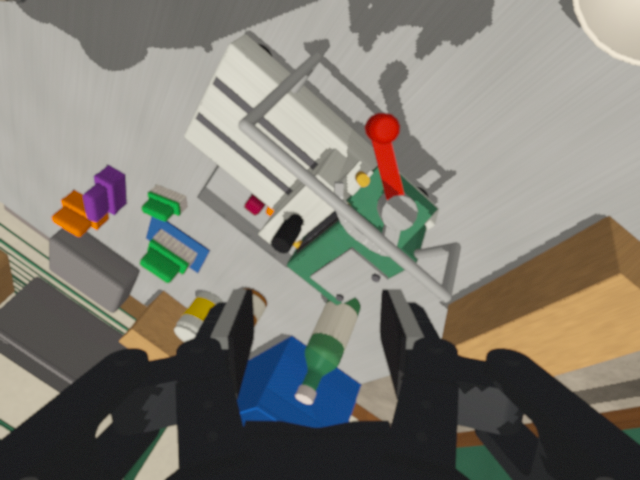

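apply_moves:
  moves: "-0.15 0.085 -0.098 0.193 0 0 0;-0.15 0.085 -0.098 0.193 0 0 0;-0.15 0.085 -0.098 0.193 0 0 0;-0.15 0.085 -0.098 0.193 0 0 0;-0.15 0.085 -0.098 0.193 0 0 0;-0.15 0 0 0 0 0 0"

```text
t: 21.53
eef_pos: [0.5625, 0.2263, 0.1815]
tool_rot: [0.279, 0.902, 0.311, -0.11]
contact_force: [0.2, -0.5, -0.7]
gripper_width: 0.577
```

```bash
python3 - <<'E'
from plan import *
from station import bot,imaging,nets
o=bot.get_obs();print(o['t'],o['eef_pos'],o['tool_rot'],np.round(o['q'],2),o['gripper_width'],o['contact_force'])
tp,tR=target(0,40,.10); print(tp); print(delta(o,tp,tR))
p=imaging.read_camera('wrist');cv2.imwrite('pics/w11.png',p['image'][:,:,::-1]);pickle.dump((p,o),open('w11.pkl','wb'))
for x in nets.spot_point(p,'cam_knob')[:3]: print(x)
print(proj(p,C0+Rc@knob(0),o),proj(p,C0+Rc@knob(0.06),o),proj(p,C0+Rc@HUB,o))
print('top end',proj(p,C0+Rc@(knob(0)+.02*N),o))
E
```

```text
21.5333 [0.56246535 0.22632311 0.18145488] [ 0.27928481  0.90185445  0.3108517  -0.10968027] [-0.32  0.71 -0.61  1.53  0.72  1.59 -0.45] 0.57696051629702 [ 0.18728852 -0.4697105  -0.70343596]
[0.5619471  0.23163958 0.18436586]
(array([ 0.00116821, -0.00251407, -0.00541497]), array([-0.32068418,  0.25702082, -0.11795384]))
{'location': [323.2, 238.2], 'score': 0.75}
[[318.66101575 242.98798501]] [[326.64353071 240.47072414]] [[355.37065048 318.38846298]]
top end [[318.6615419  254.64250691]]
```

View pics/w11.png

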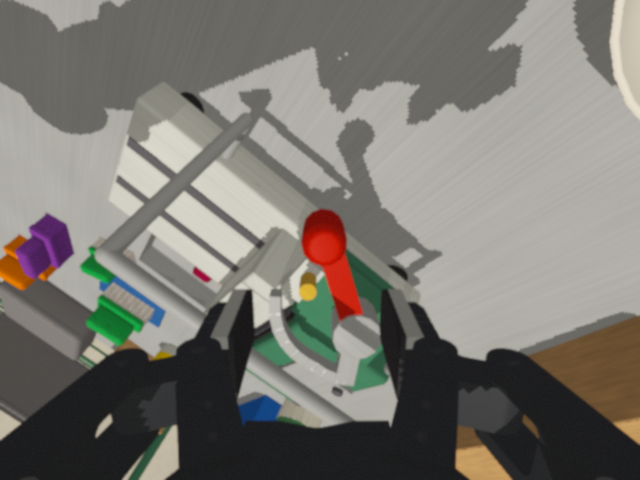

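```bash
python3 - <<'E'
from plan import *
p,o=pickle.load(open('w11.pkl','rb'))
for cam,up in[(.035,.005),(.035,.04)]:
    d,r=delta(o,*target(cam,40,up)); d=d+[0,-.0025,0]; print(d*1000,d/.12,r)
E
```

```text
[ 4.24036971 -5.39969055 89.57582845] [ 0.03533641 -0.04499742  0.74646524] [-0.32068418  0.25702082 -0.11795384]
[ 4.08316444 -5.59542194 54.57672881] [ 0.03402637 -0.04662852  0.45480607] [-0.32068418  0.25702082 -0.11795384]
```

apply_moves:
  moves: "-0.15 0.035 -0.045 0.1 0 0 0;-0.15 0 0 0.2 0 0 0;-0.15 0 0 0.2 0 0 0;-0.15 0 0 0.15 0 0 0;-0.15 0 0 0.09 0 0 0;-0.15 0 0 0 0 0 0"

```text
t: 22.13
eef_pos: [0.5619, 0.1826, 0.1083]
tool_rot: [0.279, 0.902, 0.311, -0.107]
contact_force: [-0.8, -1.1, 0.3]
gripper_width: 0.574
```

```bash
python3 - <<'E'
from plan import *
from station import bot,imaging,nets
o=bot.get_obs();print(o['t'],o['eef_pos'],np.round(o['q'],2),o['gripper_width'],o['contact_force'])
print(delta(o,*target(.035,40,.005)))
p=imaging.read_camera('wrist');cv2.imwrite('pics/w12.png',p['image'][:,:,::-1])
E
```

```text
22.1333 [0.56192872 0.18256197 0.10833367] [-0.27  0.75 -0.58  1.64  0.77  1.46 -0.5 ] 0.5742483469109637 [-0.76270046 -1.14641945  0.29462986]
(array([-0.00066513,  0.00079928,  0.00457757]), array([-0.2271423 ,  0.00216904, -0.22432393]))
```

View pics/w12.png

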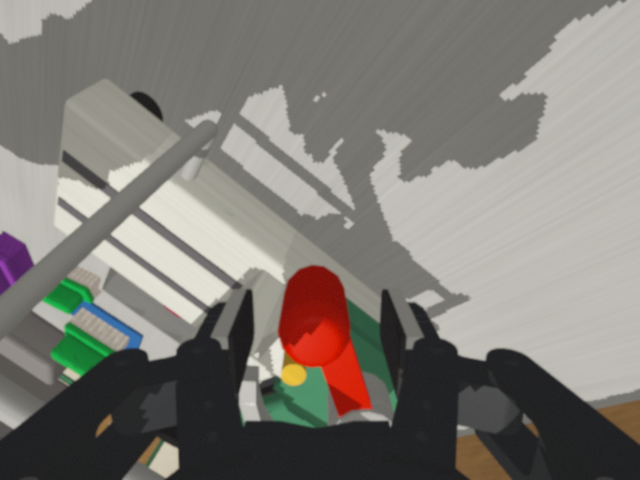

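apply_moves:
  moves: "-0.15 0 0 0.05 0 0 0;-0.15 0 0 0 0 0 0;1 0 0 0 0 0 0;1 0 0 0 0 0 0;1 0 0 0 0 0 0"
  force: 25

```text
t: 22.6
eef_pos: [0.5616, 0.182, 0.1044]
tool_rot: [0.279, 0.902, 0.312, -0.106]
contact_force: [-0.4, 1.7, 2.5]
gripper_width: 0.281
```

```bash
python3 - <<'E'
from plan import *
from station import bot
o=bot.get_obs();print(o['t'],o['eef_pos'],np.round(o['q'],2),o['gripper_width'],o['contact_force'],o['torque'])
for cam in (0,.03,.06): print(delta(o,*target(cam,40,.005)))
# arc plan: cam from .03 to 1.60, psi from 40 to -30
n=24; cams=np.linspace(.03,1.571,n+1); psis=np.linspace(40,-32,n+1)
for i in range(n):
    a=dict(zip(('P','R'),target(cams[i],psis[i],.005)));P2,R2=target(cams[i+1],psis[i+1],.005)
    d=a['R'].T@(P2-a['P']); rv=np.degrees(R.from_matrix(a['R'].T@R2).as_rotvec()); print(i,np.round(np.r_[d/.12,rv/4],3))
E
```

```text
22.6 [0.56163294 0.18202488 0.10435804] [-0.27  0.76 -0.59  1.65  0.78  1.45 -0.5 ] 0.28055587161515605 [-0.40293891  1.67968312  2.50137479] [ 0.50632683  0.13951939 -0.11864329]
(array([-0.00427675,  0.00328641,  0.00098435]), array([-0.24272054, -0.17098495, -0.1095005 ]))
(array([-0.00201103,  0.0024952 ,  0.00099445]), array([-0.24272054, -0.17098495, -0.1095005 ]))
(array([0.00027739, 0.00177231, 0.00100434]), array([-0.24272054, -0.17098495, -0.1095005 ]))
0 [ 0.041 -0.012  0.    -0.     0.     0.75 ]
1 [ 0.041 -0.012  0.    -0.    -0.     0.75 ]
2 [ 0.041 -0.011 -0.     0.     0.     0.75 ]
3 [ 0.041 -0.011 -0.     0.    -0.     0.75 ]
4 [ 0.042 -0.01  -0.    -0.    -0.     0.75 ]
5 [ 0.042 -0.01   0.     0.    -0.     0.75 ]
6 [ 0.042 -0.009 -0.     0.     0.     0.75 ]
7 [ 0.042 -0.009 -0.    -0.     0.     0.75 ]
8 [ 0.042 -0.008  0.     0.    -0.     0.75 ]
9 [ 0.042 -0.008 -0.     0.     0.     0.75 ]
10 [ 0.042 -0.007  0.    -0.    -0.     0.75 ]
11 [ 0.042 -0.007 -0.    -0.     0.     0.75 ]
12 [ 0.042 -0.006 -0.     0.    -0.     0.75 ]
13 [ 0.042 -0.006  0.    -0.    -0.     0.75 ]
14 [ 0.042 -0.005 -0.     0.     0.     0.75 ]
15 [ 0.043 -0.005  0.    -0.    -0.     0.75 ]
16 [ 0.043 -0.004  0.     0.     0.     0.75 ]
17 [ 0.043 -0.004 -0.    -0.    -0.     0.75 ]
18 [ 0.043 -0.003  0.     0.    -0.     0.75 ]
19 [ 0.043 -0.003 -0.     0.     0.     0.75 ]
20 [ 0.043 -0.002  0.    -0.     0.     0.75 ]
21 [ 0.043 -0.002 -0.     0.    -0.     0.75 ]
22 [ 0.043 -0.001  0.    -0.    -0.     0.75 ]
23 [ 0.043 -0.001 -0.     0.     0.     0.75 ]
```

apply_moves:
  moves: "1 0.041 -0.012 0 0 0 0.75;1 0.041 -0.012 0 0 0 0.75;1 0.041 -0.011 0 0 0 0.75;1 0.041 -0.011 0 0 0 0.75;1 0.042 -0.01 0 0 0 0.75;1 0.042 -0.01 0 0 0 0.75;1 0 0 0 0 0 0"

```text
t: 23.18
eef_pos: [0.5835, 0.1992, 0.0917]
tool_rot: [0.293, 0.94, 0.165, -0.061]
contact_force: [-1.1, -1.5, 3.7]
gripper_width: 0.285
```

```bash
cat > chk.py <<'E'
from plan import *
from station import bot
from scipy.optimize import minimize_scalar
o=bot.get_obs();Ro=quat(o['tool_rot']);print(o['t'],o['eef_pos'],np.round(o['q'],2),round(float(o['gripper_width']),3),o['contact_force'].round(1),'toolF',(Ro.T@o['contact_force']).round(1))
G=np.array(o['eef_pos'])-Ro[:,2]*.019
L=Rc.T@(G-C0)-HUB; a=np.degrees(np.arctan2(L@Wv,L@U)); print('cam deg',150-a,'rad',np.hypot(L@Wv,L@U),'ax',L@N, 'psi',np.degrees(np.arctan2((Rc.T@Ro[:,0])@Wv,(Rc.T@Ro[:,0])@U)))
E
python3 chk.py
```

```text
23.1833 [0.58347357 0.19920183 0.09166536] [-0.33  0.79 -0.52  1.58  0.76  1.44 -0.79] 0.285 [-1.1 -1.5  3.7] toolF [-2.2  2.7 -2.2]
cam deg 25.10771751032877 rad 0.08177580677141061 ax 0.05583727615441425 psi 21.663562508203412
```

Low forces, the lever is following. Continue along the arc.

apply_moves:
  moves: "1 0.042 -0.009 0 0 0 0.75;1 0.042 -0.009 0 0 0 0.75;1 0.042 -0.008 0 0 0 0.75;1 0.042 -0.008 0 0 0 0.75;1 0.042 -0.007 0 0 0 0.75;1 0.042 -0.007 0 0 0 0.75;1 0 0 0 0 0 0"

```text
t: 23.77
eef_pos: [0.6113, 0.2083, 0.0845]
tool_rot: [0.299, 0.954, 0.016, -0.015]
contact_force: [-1.3, -1.7, 6.6]
gripper_width: 0.281
```

```bash
python3 chk.py
```

```text
23.7667 [0.61127821 0.20828515 0.08452971] [-0.37  0.83 -0.45  1.51  0.74  1.44 -1.05] 0.281 [-1.3 -1.7  6.6] toolF [-1.5  5.1 -4.4]
cam deg 46.36187049473827 rad 0.08160949380891738 ax 0.05567814171028563 psi 3.6618800339311437
```

apply_moves:
  moves: "1 0.042 -0.002 0 0 0 0.75;1 0.042 -0.002 0 0 0 0.75;1 0.042 -0.003 0 0 0 0.75;1 0.043 -0.003 0 0 0 0.75;1 0.043 -0.003 0 0 0 0.75;1 0.043 -0.003 0 0 0 0.75;1 0 0 0 0 0 0"

```text
t: 24.35
eef_pos: [0.6393, 0.2083, 0.0837]
tool_rot: [0.298, 0.945, -0.133, 0.03]
contact_force: [-6.2, -0.8, 4.3]
gripper_width: 0.282
```

```bash
python3 chk.py
```

```text
24.35 [0.6392848  0.20834209 0.08369038] [-0.4   0.85 -0.38  1.44  0.71  1.44 -1.3 ] 0.282 [-6.2 -0.8  4.3] toolF [-5.2  4.6 -2.9]
cam deg 66.25104465357738 rad 0.08099210373413998 ax 0.05550482269271555 psi -14.160902446730098
```

apply_moves:
  moves: "1 0.043 -0.001 0 0 0 0.75;1 0.043 -0.001 0 0 0 0.75;1 0.043 -0.001 0 0 0 0.75;1 0.043 -0.001 0 0 0 0.75;1 0.043 -0.001 0 0 0 0.75;1 0.043 -0.001 0 0 0 0.75;1 0 0 0 0 0 0"

```text
t: 24.93
eef_pos: [0.6677, 0.1999, 0.0889]
tool_rot: [0.288, 0.913, -0.278, 0.076]
contact_force: [-4.8, 3.1, -0.3]
gripper_width: 0.282
```

```bash
python3 chk.py
```

```text
24.9333 [0.66771532 0.1998685  0.08888019] [-0.41  0.86 -0.31  1.38  0.69  1.43 -1.54] 0.282 [-4.8  3.1 -0.3] toolF [-5.5  0.4 -1.4]
cam deg 87.75007231609555 rad 0.08050668051319855 ax 0.055386958135652115 psi -32.09801083273485
```

Near the stop; push on in small steps until the force rises.

apply_moves:
  moves: "1 0.03 0 0 0 0 0.4;1 0.02 0 0 0 0 0;1 0 0 0 0 0 0"

```text
t: 25.18
eef_pos: [0.6689, 0.1993, 0.0892]
tool_rot: [0.288, 0.91, -0.288, 0.076]
contact_force: [-15.3, 4.0, 0.4]
gripper_width: 0.28
```

```bash
python3 chk.py
```

```text
25.1833 [0.66885702 0.19929685 0.08918038] [-0.41  0.86 -0.31  1.37  0.68  1.44 -1.55] 0.28 [-15.3   4.    0.4] toolF [-14.4   6.3  -2.2]
cam deg 88.75485323363242 rad 0.08054083803741187 ax 0.05532383267481839 psi -33.251949534710285
```

apply_moves:
  moves: "1 0.02 0 0 0 0 0;1 0 0 0 0 0 0"

```text
t: 25.35
eef_pos: [0.669, 0.1993, 0.0892]
tool_rot: [0.288, 0.911, -0.288, 0.074]
contact_force: [-21.2, 5.8, 0.9]
gripper_width: 0.281
```

```bash
python3 chk.py; python3 - <<'E'
from station import bot,imaging
from h import *
p=imaging.read_camera('wrist');cv2.imwrite('pics/w13.png',p['image'][:,:,::-1])
p=imaging.read_camera('side');cv2.imwrite('pics/s13.png',cv2.resize(p['image'][190:320,220:420,::-1],(800,520),interpolation=cv2.INTER_CUBIC))
E
```

```text
25.35 [0.66897344 0.19927835 0.08917128] [-0.41  0.86 -0.31  1.37  0.68  1.44 -1.55] 0.281 [-21.2   5.8   0.9] toolF [-20.    8.6  -3.4]
cam deg 88.86499739326936 rad 0.08060287008978918 ax 0.05530711529259034 psi -33.10674561111933
```

View pics/w13.png

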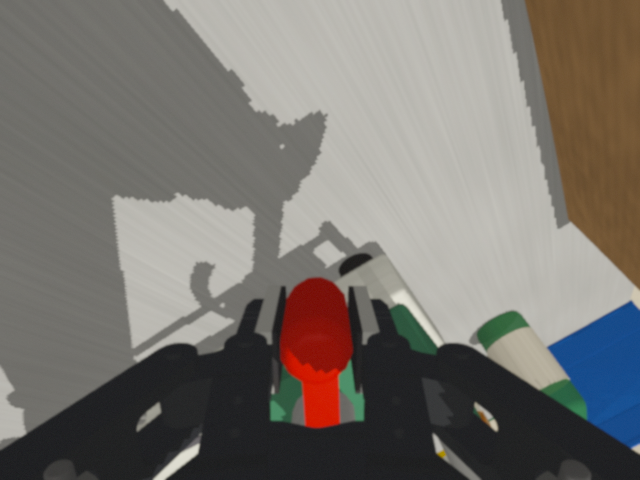

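View pics/s13.png

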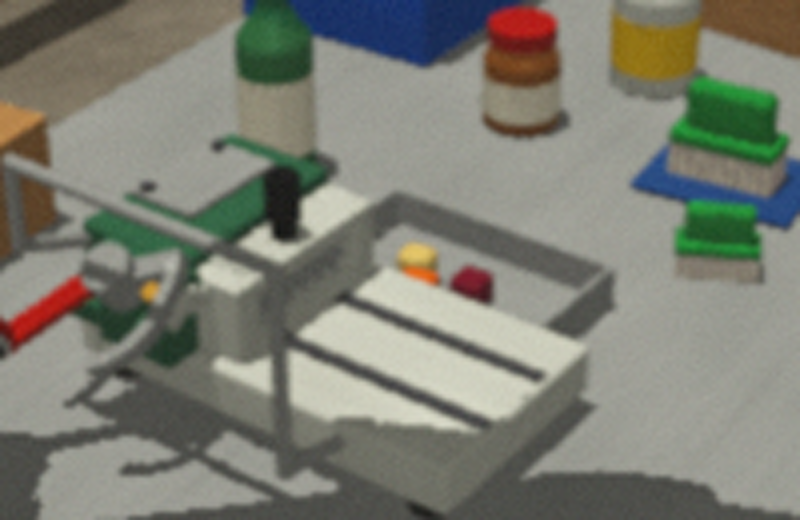

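apply_moves:
  moves: "1 -0.035 0 0 0 0 0;1 -0.03 0 0 0 0 0;1 0 0 0 0 0 0"

```text
t: 25.7
eef_pos: [0.6687, 0.1994, 0.0891]
tool_rot: [0.287, 0.91, -0.289, 0.08]
contact_force: [-6.8, 1.4, 1.0]
gripper_width: 0.281
```

```bash
python3 chk.py
```

```text
25.7 [0.66870231 0.19944195 0.08911425] [-0.42  0.86 -0.31  1.38  0.69  1.43 -1.56] 0.281 [-6.8  1.4  1. ] toolF [-5.9  3.4 -1.5]
cam deg 88.5050981255128 rad 0.08056633417476214 ax 0.055351328083476224 psi -33.520077707205935
```

apply_moves:
  moves: "0 0 0 0 0 0 0;0 0 0 0 0 0 0;0 0 0 0 0 0 0;0 0 0 -0.1 0 0 0;0 0 0 -0.2 0 0 0;0 0 0 -0.3 0 0 0;0 0 0 -0.3 0 0 0;0 0 0 -0.3 0 0 0;0 0 0 -0.3 0 0 0;0 0 0 0 0 0 0"

```text
t: 26.53
eef_pos: [0.6745, 0.3077, 0.2449]
tool_rot: [0.281, 0.911, -0.29, 0.084]
contact_force: [-0.6, 1.1, 0.7]
gripper_width: 0.499
```

```bash
python3 chk.py; python3 - <<'E'
from station import bot,imaging,nets
from plan import *
o=bot.get_obs()
p=imaging.read_camera('wrist');cv2.imwrite('pics/w14.png',p['image'][:,:,::-1])
for x in nets.spot_point(p,'cam_knob')[:2]: print(x)
for cm in (1.4,1.5,1.571): print(cm,proj(p,C0+Rc@knob(cm),o))
q=imaging.read_camera('top');cv2.imwrite('pics/t14.png',cv2.resize(q['image'][110:350,140:520,::-1],(792,500),interpolation=cv2.INTER_CUBIC))
q=imaging.read_camera('side');cv2.imwrite('pics/s14.png',cv2.resize(q['image'][190:320,220:420,::-1],(800,520),interpolation=cv2.INTER_CUBIC))
E
```

```text
26.5333 [0.67447174 0.30766623 0.24489672] [-0.54  0.82 -0.33  1.08  0.63  1.74 -1.48] 0.499 [-0.6  1.1  0.7] toolF [-0.8 -0.  -1.2]
cam deg 90.21580722690575 rad 0.08102195846573784 ax 0.24510483979821238 psi -33.74164937159562
{'location': [315.2, 212.8], 'score': 0.93}
1.4 [[300.21323341 214.99398171]]
1.5 [[309.80308038 213.23191541]]
1.571 [[316.71366974 212.55275603]]
```

View pics/w14.png

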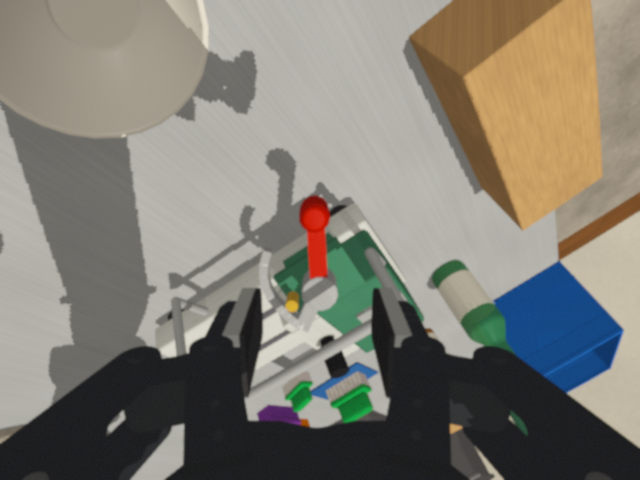

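View pics/t14.png

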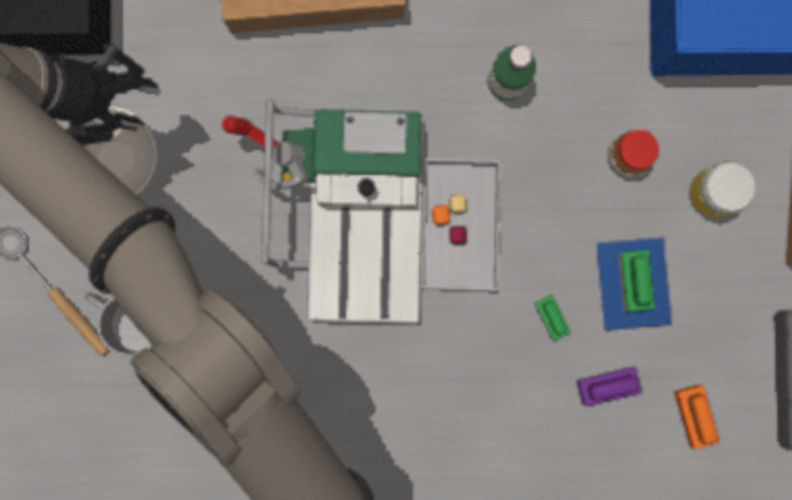

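View pics/s14.png

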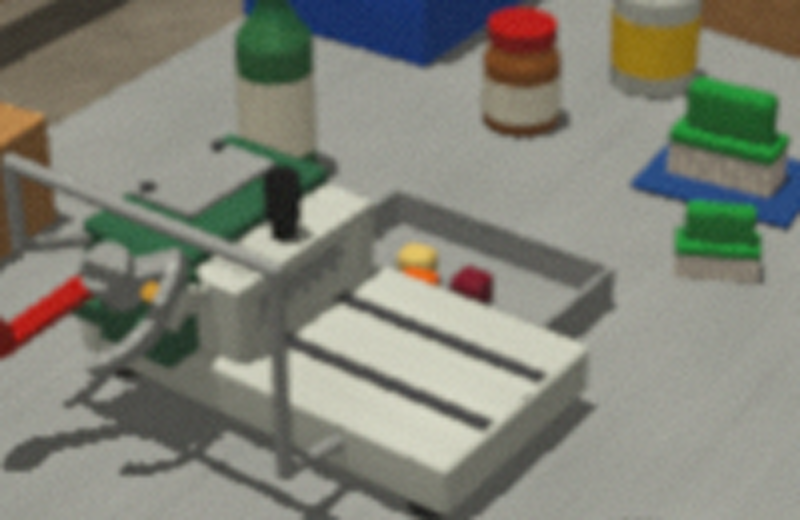

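```bash
python3 -c "
from station import bot
print(bot.hand_in()); print(bot.get_obs()['t'])"
```

```text
the job is handed in; nothing more can be done
None
the job is handed in; nothing more can be done
```

The whole job is done in the order asked and handed in at about 26.7 s of the 64 s. Handing in gave no verdict.

- **Sweep:** I swept the carrot, potato and beet off the bed into the scrap pan with the larger green brush. Only the brush touched them, and the last top and side pictures show all three in the pan.
- **Brush:** It stands upright, centred on its blue mat.
- **Carriage:** I slid it to the sprung buffers, where the push rose to 8–11 N. The last top picture shows no gap to the head.
- **Cam lever:** I turned it until it stopped; the force then rose to about 21 N with no further movement. My arm-based angle estimate was 88–89° at the stop. After release, the detected knob position matched the locked position (1.571 rad) to within about 2 pixels.
- **Other things on the table:** In the last top picture I saw nothing displaced; the mug and bowl were partly hidden by the arm. The gripper was clear of everything with near-zero contact force.

**Disagreements:** The cameras differed by a few millimetres on the cutter's position, which I corrected at the cam knob. When I first gripped the carriage knob off-centre, the side load reached about 28 N, and I relieved it before sliding.

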